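Set up a junction box cover for drilling

TASK

The cover of the grey junction box needs a new cable-gland hole where the cross is marked. Lift the cover off its two pins, set it down gently, flat on the aluminium plate of the column drill with the cross at least 70 mm from the bit, and let go; then take it again (held by its plain end, the gripper stays clear of the drill) and slide it along the plate until the cross sits right under the tip of the bit. Leave it lying flat there and let go, without bumping the bit, and leave the box and the loose tools, tube and bottle around where they are.

Things in the scene. Friction and masses are not known exactly. Their poses are not given: they have to be found in the camera images.
- box: Loose grey junction box, 1.6 kg, on the bench: 210 (x) x 90 (y) x 70 mm high, open top, two black glands 18 mm out of its -x end. Origin: centre of underside, z up. The cover lies in its top, on a ledge 58 mm above the bench, inside a raised rim 12 mm wide: 3 mm gap all round, rim 4 mm above the cover's top, so the cover's edges cannot be gripped there.
- pin (a point): Top of one of the two upright steel pins (8 mm diameter) on the box's ledge, at x = 79, y = 19 mm in the box's frame, 73 mm above the bench (15 mm above the ledge, 7 mm above the cover); the other is at x = -79, y = -19 mm.
- cover: Loose off-white metal cover plate, 0.25 to 0.5 kg, 180 (x) x 60 (y) x 8 mm, with two 11 mm holes over the pins (1.5 mm play). Origin: centre of underside, z up; in the box its axes agree with the box's. A black bow handle stands across its middle, a cross in black marker is near its +x end; its -x end is plain, to be gripped across the 60 mm width.
- handle (a point): Middle of the handle's straight top bar, 36 mm above the cover's underside, over its centre. The bar runs 30 mm along the cover's y, 12 mm thick in x, 12 mm high, with 22 mm free below it. Its legs slope outwards to 27 mm either side, so grip it with the fingers closing along the cover's x.
- plain_end (a point): On the cover's centre line 20 mm from its plain (-x) end: x = -70 mm in the cover's frame, at mid-thickness (4 mm above its underside).
- mark (a point): Centre of the cross (about 30 mm arms) on the top face of the cover: x = 58 mm, y = 0, 8 mm above the cover's underside.
- bit: Brass-coloured step bit of the column drill, fixed, pointing down. Origin: its tip, 20 mm above the top of the aluminium plate (12 mm above a cover lying on it), 35 mm above the bench. Above it the chuck is 42 mm wide from 65 mm over the tip, the motor 78 mm wide from 213 to 350 mm over the tip.
- drill: Fixed column drill on an aluminium plate. Origin: underside of the plate right below the bit, z up. Plate: 15 mm thick, x -130 to 170, y -350 to 110 mm; its top is flat and bare but for two rests 45 mm high at its back (x over 120) and a wrench at its front (x under -80). Lay and slide the cover on the long free stretch on the -y side, the cover's +x towards this frame's +y.
- column (a point): On the axis of the drill's upright column (40 mm diameter, 510 mm high), at the plate's top: x = 125 mm in the drill's frame. A carriage 80 x 66 mm sits on it 185 to 285 mm above the bench, with a bracket and collar (68 mm) to the bit's axis and feed spokes on the +y side.
- wrench: Loose steel wrench, 170 mm long, lying on the front edge of the drill's plate. Origin: its middle.
- hammer: Loose hammer, 270 mm long, lying on the bench to the left of the drill. Origin: its middle.
- brush: Loose brush, 190 mm long, lying on the bench near the robot on its left. Origin: its middle.
- bottle: Loose water bottle, 64 mm diameter, 220 mm tall, standing on the left of the bench.
- tube: Loose square steel tube, 140 x 40 x 40 mm, lying on the bench beyond the box.
Not all that is in view belongs to the job. Of the things that look like the cover, the larger one is meant.

How it is judged:
On the way, in this order (a step that is already met when the one before it is completed fails the run):
1. the cover is lifted clear of the pins (z of cover in the frame of box above 0.085 m), for 0.1 s.
2. the cover lies flat on the drill's plate with its cross at least 70 mm from the bit (5 mm grace), let go (z of cover in the frame of drill between 0.012 and 0.018 m and angle between cover's own z axis and vertical below 0.05 rad and horizontal distance between mark and bit above 0.065 m and contact force between the fingers and cover below 0.1 N and linear speed of cover below 0.03 m/s), for 0.2 s.
At the end, for the whole second after the job is handed in: The cover lies flat (within 0.05 rad, 3 mm) and at rest on the drill's plate, released, with the cross within 5 mm (horizontally) of the point below the bit's tip; the box stands within 30 mm of where it was (horizontal distance between mark and bit below 0.005 m and angle between cover's own z axis and vertical below 0.05 rad and z of cover in the frame of drill between 0.012 and 0.018 m and contact force between the fingers and cover below 0.1 N and linear speed of cover below 0.02 m/s and distance of box from where it was at the start of the episode below 0.03 m); the robot touches nothing.
It fails at once if the bit is bumped by the cover or the robot (over 3 N) (contact force between any of cover, the arm, the fingers and bit above 3 N).
It fails at once if the cover is dropped or thrown: it moves faster than 0.5 m/s with no finger on it (linear speed of cover above 0.5 m/s and contact force between the fingers and cover below 0.1 N).
It fails at once if the cover is carried, not slid, to the bit: raised more than 8 mm off the plate with its cross within 45 mm of the bit (horizontal distance between mark and bit below 0.045 m and z of cover in the frame of drill above 0.023 m).
It fails at once if the box is shifted more than 30 mm or tipped (distance of box from where it was at the start of the episode above 0.03 m or angle between box's own z axis and vertical above 0.15 rad).
It fails at once if the wrench, hammer, brush, bottle or tube is moved more than 30 mm (distance of any of wrench, hammer, brush, bottle, tube from where it was at the start of the episode above 0.03 m).
It also fails if it takes over 56 s, if anything falls off the work surface, if the arm or the gripper's body presses on something with over 40 N, if the wrist force passes 120 N, or if a joint passes its speed limit or range.

ROBOT

A 6-joint arm with a two-finger parallel gripper is mounted at the origin on the work surface. World frame = base frame: x ahead of the robot, y to its left, z up, the work surface at z = 0. Lengths are in m, angles in rad, forces in N, time in s.
With the tool pointing down it reaches from about 0.25 to 0.725 m from the base axis. Payload 4 kg.
Tool frame: the origin (TCP) lies on the centre line of the jaws, within the pads' length; the fingertips stand 14 mm ahead of it and the grasp point (between the pads) lies 5 mm behind it; z points along the fingers, x is the direction in which the jaws open and shut, and the axes are right-handed (so a half turn about z gives the same grasp; the last joint's range is limited). The gripper opens to 85 mm and grips with 20 to 120 N. Pads are 22 mm wide; open, the fingers measure 114 mm over their backs; the gripper's body (76 mm by 85 mm) begins 54 mm behind the grasp point. The pads swing forward as they close: fully open they stand 13 mm farther back than shut.
Start: joints at [-1.166, 0.241, 0.005, 1.335, 0, 1.571], TCP at [0.197, -0.46, 0.245] pointing down, gripper open.
Joint ranges: [-2.72, 2.72], [-1.05, 1.87], [-1.09, 1.28], [-1.99, 2.15], [-1.42, 1.44], [-3.14, 3.14]. Speed limits (rad/s): [2.79, 2.79, 3.14, 3.14, 3.14, 3.14].

INTERFACE

Orientations are given as a unit quaternion [x, y, z, w].
In Python, from workcell import bot gives the robot as it stands.
- The arm moves only by the tool play_rows, never from a script. Its argument "motion" is a list of rows, each an object with "fingers": the closure, from -1 (fully open) to 1 (shut), so that 0 is half open; "translation": the shift along the tool's x, y, z in cm, a list of three; "roll": the turn about the tool's z in degrees. A call has 1 to 20 rows; each row is the pose to reach, as a shift and turn from the pose commanded when the call began, along the tool's axes at that moment; what a row does not reach only later rows make up. A row lasts 1/12 s, in which the tool goes at most 41.7 mm and 7.16 degrees, less where a joint would pass 70% of its speed; a pose out of reach is approached as far as the arm can. A call with a gripper value outside its range is refused whole. The fingers move at their own pace and stop on an object; the grip force is fixed at half the most. Time passes only in rows, so rows that repeat a pose let the fingers close. It gives the time, the measured TCP pose, the force and the opening at its end, in the units of the state.
- bot.get_obs(): the state, without advancing time (a new reading comes with each control period).
- bot.camera(name): name is "scene" or "top" or "wrist"; returns a dict with "pixels" (480x640x3 uint8, red, green, blue), "intrinsics" (3x3 intrinsics, pixels), "k1" (the pictures are not rectified: a ray, as slopes to the right and down, at radius r is drawn at 1 + k1 r^2 times it, then the intrinsics apply), "world_to_cam" (4x4, takes a point from world to camera coordinates). Camera axes: x right, y down, z forward; pixel columns grow to the right and rows downward; lengths in m; the calibration is good to about 2 mm. A picture is of the moment at which its call begins. There is no depth.
- bot.job_done(): hands the job in, once; it reports no verdict.
The state is a dict: "clock": time; "joint_pos": joint angles; "joint_vel": joint speeds; "tau": joint torques, N m; "eef_pos": TCP position; "tool_rot": TCP orientation; "ft_force": force on the tool from outside, world axes, zero at the start; "ft_torque": the same for the moment, N m; "grip_width": finger opening in m.
Only numpy, scipy, OpenCV 4.12 (cv2) and the standard library are available. Lean on these libraries where they do the work, as an engineer would, in place of code of your own. Each camera call takes 0.05 s, during which the arm holds its last target. There are 200 camera calls.

## Working session

There is one attempt and no reset: what is moved stays moved. The work goes in short steps, Python scripts to look and compute and a tool call to move; the robot and the scene stay as the last step left them, time stands still between calls to the robot, and variables do not carry over. Pictures are saved under pics/ and viewed, about 8 in all and at most 12, crops included, and the job is handed in when it is done.

Besides the shell and the picture viewer there is one more tool, called after ">>>" by a JSON object that holds its "fn" and its "kwargs", one argument or row to a line. play_rows: Moves the arm, as the interface text tells. Its arguments: {"type":"object","properties":{"motion":{"type":"array","items":{"type":"object","properties":{"fingers":{"type":"number"},"translation":{"type":"array","items":{"type":"number"}},"roll":{"type":"number"}}}}},"required":["motion"]}

```bash
mkdir -p pics; cat > h.py <<'E'
import numpy as np, cv2
from workcell import bot
def cam(n):
    c=bot.camera(n); return {k:np.array(v) if k!='k1' else float(v) for k,v in c.items()}
def save(c,name): cv2.imwrite(f'pics/{name}.png',c['pixels'][...,::-1])
def dist(c): return np.array([c['k1'],0,0,0],float)
def ray(c,px):
    p=cv2.undistortPoints(np.array(px,float).reshape(-1,1,2),c['intrinsics'].astype(float),dist(c)).reshape(-1,2)
    R,t=c['world_to_cam'][:3,:3],c['world_to_cam'][:3,3]
    return -R.T@t,(np.c_[p,np.ones(len(p))])@R
def onplane(c,px,z):
    o,d=ray(c,px); return o+d*((z-o[2])/d[:,2])[:,None]
def proj(c,P):
    R,t=c['world_to_cam'][:3,:3],c['world_to_cam'][:3,3]
    return cv2.projectPoints(np.array(P,float).reshape(-1,3),cv2.Rodrigues(R)[0],t,c['intrinsics'].astype(float),dist(c))[0].reshape(-1,2)
E
python3 - <<'E'
from h import *
np.set_printoptions(precision=3,suppress=True)
for n in('top','scene','wrist'):
    c=cam(n);save(c,n+'0');R=c['world_to_cam'];print(n,-R[:3,:3].T@R[:3,3],R[2,:3],c['k1'])
o=bot.get_obs();print(o)
E
```

```text
top [0.321 0.066 1.547] [ 0.133 -0.001 -0.991] 0.024655392878001683
scene [ 1.205 -0.734  0.906] [-0.513  0.594 -0.619] -0.11693014372953515
wrist [ 0.265 -0.43   0.373] [-0.268 -0.114 -0.957] 0.011648716539671727
{'clock': 0.15, 'joint_pos': array([-1.166,  0.241,  0.004,  1.335,  0.   ,  1.571]), 'joint_vel': array([ 0.001, -0.002,  0.004,  0.   ,  0.001,  0.001]), 'tau': array([  0.001, -37.264,  25.264,   0.012,   0.   ,  -0.   ]), 'eef_pos': array([ 0.197, -0.459,  0.245]), 'tool_rot': array([ 0.835, -0.551, -0.001, -0.   ]), 'ft_force': array([ 0.873,  0.246, -0.37 ]), 'ft_torque': array([-0.023, -0.017, -0.074]), 'grip_width': 0.085456678230258}
```

View pics/top0.png

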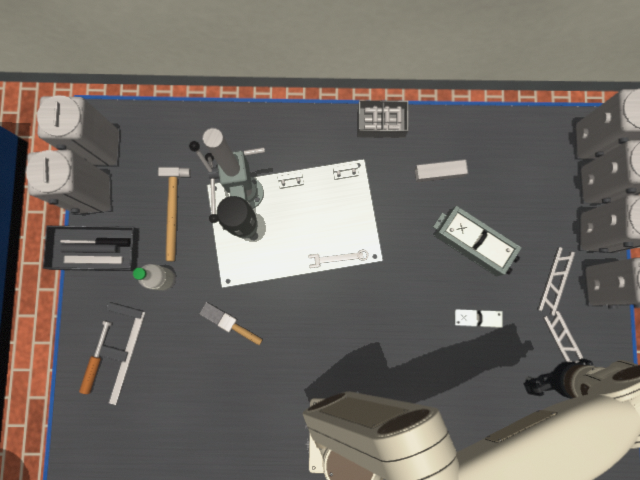

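View pics/scene0.png

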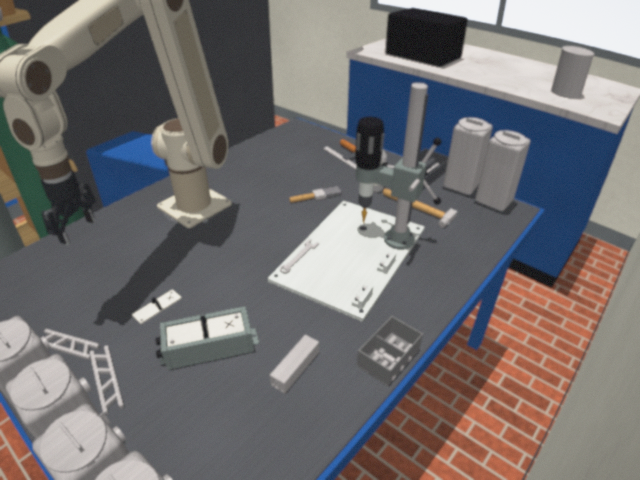

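The top view shows the box and cover at about (478,240). The cross is at (462,229) and the plain, gland end at about (508,257). The plate's corners are near (208,183), (364,161), (382,260) and (221,286), with the motor at (237,215). The scene view shows the bit tip near (365,222). Next I'll measure these.

```bash
cat > m.py <<'E'
from h import *
np.set_printoptions(precision=4,suppress=True)
def quad(mask,seed):
    n,l,st,ce=cv2.connectedComponentsWithStats(mask.astype(np.uint8)); 
    k=l[seed[1],seed[0]]; assert k
    pts=cv2.findContours((l==k).astype(np.uint8),cv2.RETR_EXTERNAL,cv2.CHAIN_APPROX_NONE)[0][0]
    return pts.reshape(-1,2),st[k]
def rect(c,pts,z):
    P=onplane(c,pts,z)[:,:2]*1000
    return cv2.minAreaRect(P.astype(np.float32))
if __name__=='__main__':
    T=cam('top');S=cam('scene')
    for n,c,cs,ps in(('top',T,[(470,228),(500,252)],(300,220)),('scene',S,[(190,335),(225,325)],(330,260))):
        g=c['pixels'].astype(int); mn=g.min(2)
        print(n,[g[y,x] for x,y in cs+[ps]])
        for nm,s,z in(('coverA',cs[0],.066),('coverB',cs[1],.066),('plate',ps,.015)):
            pts,st=quad(mn>165,s); print(nm,st,rect(c,pts,z))
        hsv=cv2.cvtColor(c['pixels'],cv2.COLOR_RGB2HSV)
        if n=='scene':
            m=(hsv[...,1]>110)&(hsv[...,0]<28)&(hsv[...,2]>60); m[:195]=0;m[240:]=0;m[:,:350]=0;m[:,385:]=0
            ys,xs=np.nonzero(m);print('brass',xs.min(),xs.max(),ys.min(),ys.max(),xs[ys>=ys.max()-1])
    a=cv2.resize(T['pixels'][195:285,425:530],None,fx=5,fy=5,interpolation=3)
    b=cv2.resize(S['pixels'][190:240,335:425],None,fx=5,fy=5,interpolation=3)
    w=max(a.shape[1],b.shape[1]);f=lambda i:cv2.copyMakeBorder(i,0,0,0,w-i.shape[1],0)
    im=np.vstack([f(a),f(b)]);im=cv2.resize(im,None,fx=.85,fy=.85);cv2.imwrite('pics/crop1.png',im[:600,:,::-1])
E
python3 m.py
```

```text
top [array([241, 242, 231]), array([242, 240, 228]), array([242, 243, 235])]
coverA [446 213  37  34 626] ((560.9208984375, -322.6980895996094), (83.74287414550781, 60.95289993286133), 56.41420364379883)
coverB [476 233  37  34 636] ((507.7291259765625, -404.656005859375), (82.64279174804688, 60.42936706542969), 56.771732330322266)
plate [  213   160   169   127 13621] ((584.2714233398438, 150.33013916015625), (299.16314697265625, 459.31951904296875), 10.402674674987793)
scene [array([236, 233, 228]), array([230, 227, 219]), array([232, 233, 228])]
coverA [167 321  36  26 706] ((506.094482421875, -403.576171875), (83.74137878417969, 63.87027359008789), 57.030853271484375)
coverB [207 313  38  26 691] ((559.96337890625, -321.22796630859375), (84.43688201904297, 64.20259094238281), 56.88505172729492)
plate [ 268  201  140  118 8484] ((583.4169921875, 151.89404296875), (303.19781494140625, 467.4557189941406), 10.371479988098145)
brass 363 365 209 217 [363 364 363 364]
```

View pics/crop1.png

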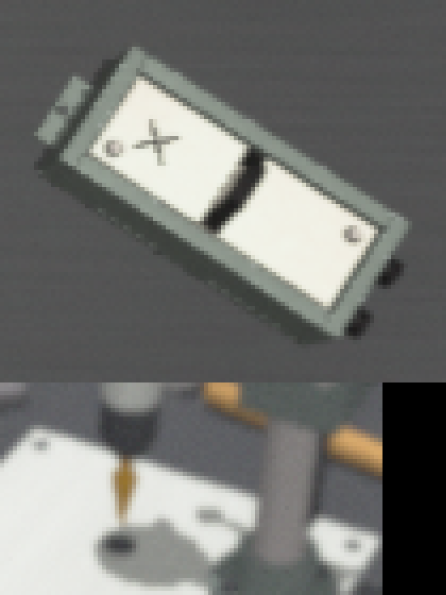

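Both views agree on the cover to about 1.5 mm: centre (0.534, -0.363), yaw 57°. The crop shows the cross at the far-left end and the pins in opposite corners, as described. I'll check the bit's position against the plate and compute the first shift.

```bash
cat > go.py <<'E'
from h import *
from scipy.spatial.transform import Rotation as Ro
np.set_printoptions(precision=4,suppress=True)
def go(p,yaw):
    "shift (cm, tool axes) and roll (deg) to TCP p, tool-x yaw deg"
    o=bot.get_obs(); R=Ro.from_quat(o['tool_rot']).as_matrix()
    cur=np.degrees(np.arctan2(R[1,0],R[0,0]))
    print('t',o['clock'],'tcp',o['eef_pos'],'yaw',cur,'tilt',np.degrees(np.arccos(-R[2,2])),'F',o['ft_force'],'w',o['grip_width'],'q',o['joint_pos'])
    print('  shift',(R.T@(np.array(p)-o['eef_pos']))*100,'roll',-((yaw-cur+180)%360-180))
E
python3 - <<'E'
from go import *
S=cam('scene')
print(proj(S,[[.5425,.2655,.035],[.5425,.2655,.015],[.5425,.2655,.055]]))
g=S['pixels']; print(g[205:226,364])
go([.5337,-.363,.21],57)
E
```

```text
[[362.7821 223.1914]
 [362.4038 228.1688]
 [363.1654 218.1312]]
[[ 57  60  59]
 [ 62  60  61]
 [ 87  78  65]
 [123 101  75]
 [144 117  74]
 [147 114  61]
 [149 118  54]
 [152 115  48]
 [149 113  44]
 [149 116  52]
 [147 116  56]
 [149 118  66]
 [153 126  79]
 [159 136  96]
 [169 151 119]
 [182 166 141]
 [192 182 162]
 [195 188 171]
 [179 176 165]
 [152 153 146]
 [126 128 123]]
t 0.3 tcp [ 0.1969 -0.4594  0.245 ] yaw -66.80316958807423 tilt 0.04189176647362188 F [ 0.5496 -0.4697 -0.2636] w 0.08542911366847185 q [-1.166   0.2409  0.0046  1.3352  0.      1.5708]
  shift [  4.4086 -34.7586   3.4949] roll -123.80316958807424
```

>>> {"fn": "play_rows", "kwargs": {
  "motion": [
    {"fingers": -1, "translation": [0.4, -3, 0.3], "roll": -7},
    {"fingers": -1, "translation": [0.8, -6, 0.6], "roll": -14},
    {"fingers": -1, "translation": [1.1, -9, 0.9], "roll": -21},
    {"fingers": -1, "translation": [1.5, -12, 1.2], "roll": -28},
    {"fingers": -1, "translation": [1.9, -15, 1.5], "roll": -35},
    {"fingers": -1, "translation": [2.3, -18, 1.8], "roll": -42},
    {"fingers": -1, "translation": [2.7, -21, 2.1], "roll": -49},
    {"fingers": -1, "translation": [3.0, -24, 2.4], "roll": -56},
    {"fingers": -1, "translation": [3.4, -27, 2.7], "roll": -63},
    {"fingers": -1, "translation": [3.8, -30, 3.0], "roll": -70},
    {"fingers": -1, "translation": [4.2, -33, 3.3], "roll": -77},
    {"fingers": -1, "translation": [4.4, -34.8, 3.5], "roll": -84},
    {"fingers": -1, "translation": [4.4, -34.8, 3.5], "roll": -91},
    {"fingers": -1, "translation": [4.4, -34.8, 3.5], "roll": -98},
    {"fingers": -1, "translation": [4.4, -34.8, 3.5], "roll": -105},
    {"fingers": -1, "translation": [4.4, -34.8, 3.5], "roll": -112},
    {"fingers": -1, "translation": [4.4, -34.8, 3.5], "roll": -119},
    {"fingers": -1, "translation": [4.4, -34.8, 3.5], "roll": -123.8},
    {"fingers": -1, "translation": [4.4, -34.8, 3.5], "roll": -123.8},
    {"fingers": -1, "translation": [4.4, -34.8, 3.5], "roll": -123.8}
  ]
}}

```text
clock: 1.97
eef_pos: [0.5341, -0.363, 0.2101]
tool_rot: [0.879, 0.476, -0.0, -0.0]
ft_force: [-0.3, -0.1, -1.3]
grip_width: 0.0855
```

```bash
python3 - <<'E'
from go import *
go([.5337,-.363,.094],57)
W=cam('wrist');save(W,'w1')
ex=np.array([np.cos(np.radians(57)),np.sin(np.radians(57)),0]);ey=np.array([-ex[1],ex[0],0]);c=np.array([.5337,-.363,.058])
P=[c+ex*x/1000+ey*y/1000+[0,0,z/1000] for x,y,z in((58,0,8),(79,19,15),(-79,-19,15),(0,0,42))]
print(proj(W,P))
E
```

```text
t 1.9667 tcp [ 0.5341 -0.363   0.2101] yaw 56.86367219727428 tilt 0.0259012264606545 F [-0.3409 -0.0608 -1.3415] w 0.08547923376236947 q [-0.5969  0.5527  0.3794  1.398  -0.     -0.0186]
  shift [-0.0231 -0.0219 11.6052] roll -0.13632780272570244
[[386.9331 235.3843]
 [415.7733 215.0385]
 [225.9034 259.3759]
 [318.7809 247.2023]]
```

View pics/w1.png

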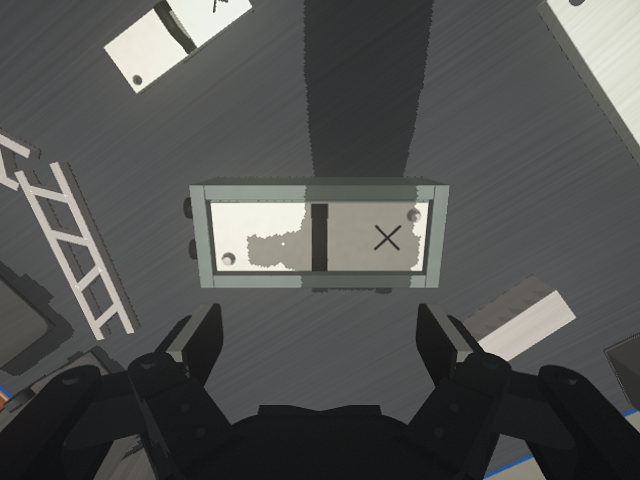

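The wrist view puts the cross at (387,238) and the pins at (415,215) and (228,259), all within about 3 px of prediction. I'll descend onto the handle.

>>> {"fn": "play_rows", "kwargs": {
  "motion": [
    {"fingers": -1, "translation": [0, 0, 2.5]},
    {"fingers": -1, "translation": [0, 0, 5]},
    {"fingers": -1, "translation": [0, 0, 7.5]},
    {"fingers": -1, "translation": [0, 0, 9.5]},
    {"fingers": -1, "translation": [0, 0, 10.8]},
    {"fingers": -1, "translation": [0, 0, 11.6]},
    {"fingers": -1, "translation": [0, 0, 11.6]},
    {"fingers": 0, "translation": [0, 0, 11.6]},
    {"fingers": 1, "translation": [0, 0, 11.6]},
    {"fingers": 1, "translation": [0, 0, 11.6]},
    {"fingers": 1, "translation": [0, 0, 11.6]},
    {"fingers": 1, "translation": [0, 0, 11.6]},
    {"fingers": 1, "translation": [0, 0, 11.6]},
    {"fingers": 1, "translation": [0, 0, 11.6]},
    {"fingers": 1, "translation": [0, 0, 11.6]}
  ]
}}

```text
schema error: expected keys fingers, translation, roll
```

>>> {"fn": "play_rows", "kwargs": {
  "motion": [
    {"fingers": -1, "translation": [0, 0, 2.5], "roll": 0},
    {"fingers": -1, "translation": [0, 0, 5], "roll": 0},
    {"fingers": -1, "translation": [0, 0, 7.5], "roll": 0},
    {"fingers": -1, "translation": [0, 0, 9.5], "roll": 0},
    {"fingers": -1, "translation": [0, 0, 10.8], "roll": 0},
    {"fingers": -1, "translation": [0, 0, 11.6], "roll": 0},
    {"fingers": -1, "translation": [0, 0, 11.6], "roll": 0},
    {"fingers": 0, "translation": [0, 0, 11.6], "roll": 0},
    {"fingers": 1, "translation": [0, 0, 11.6], "roll": 0},
    {"fingers": 1, "translation": [0, 0, 11.6], "roll": 0},
    {"fingers": 1, "translation": [0, 0, 11.6], "roll": 0},
    {"fingers": 1, "translation": [0, 0, 11.6], "roll": 0},
    {"fingers": 1, "translation": [0, 0, 11.6], "roll": 0},
    {"fingers": 1, "translation": [0, 0, 11.6], "roll": 0},
    {"fingers": 1, "translation": [0, 0, 11.6], "roll": 0}
  ]
}}

```text
clock: 3.27
eef_pos: [0.5345, -0.3632, 0.0951]
tool_rot: [0.879, 0.477, 0.0, 0.001]
ft_force: [-1.3, -0.1, 4.2]
grip_width: 0.0103
```

>>> {"fn": "play_rows", "kwargs": {
  "motion": [
    {"fingers": 1, "translation": [0, 0, 0], "roll": 0},
    {"fingers": 1, "translation": [0, 0, 0], "roll": 0},
    {"fingers": 1, "translation": [0, 0, 0], "roll": 0},
    {"fingers": 1, "translation": [0, 0, -0.3], "roll": 0},
    {"fingers": 1, "translation": [0, 0, -0.6], "roll": 0},
    {"fingers": 1, "translation": [0, 0, -1.0], "roll": 0},
    {"fingers": 1, "translation": [0, 0, -1.5], "roll": 0},
    {"fingers": 1, "translation": [0, 0, -2.0], "roll": 0},
    {"fingers": 1, "translation": [0, 0, -2.5], "roll": 0},
    {"fingers": 1, "translation": [0, 0, -3.0], "roll": 0},
    {"fingers": 1, "translation": [0, 0, -4.0], "roll": 0},
    {"fingers": 1, "translation": [0, 0, -5.0], "roll": 0},
    {"fingers": 1, "translation": [0, 0, -5.0], "roll": 0},
    {"fingers": 1, "translation": [0, 0, -5.0], "roll": 0}
  ]
}}

```text
clock: 4.43
eef_pos: [0.5349, -0.3635, 0.1459]
tool_rot: [0.879, 0.477, 0.001, 0.001]
ft_force: [-0.6, 0.0, -3.6]
grip_width: 0.0106
```

```bash
python3 - <<'E'
from go import *
go([.575,.0885,.19],100.4)
W=cam('wrist');S=cam('scene');save(W,'w2');save(S,'s2')
a=cv2.resize(W['pixels'][150:450,100:540],(440,300));b=cv2.resize(S['pixels'][200:400,80:280],(300,300))
cv2.imwrite('pics/c2.png',np.hstack([a,b])[...,::-1])
E
```

```text
t 4.4333 tcp [ 0.5349 -0.3635  0.1459] yaw 56.994609677861156 tilt 0.1738621163449715 F [-0.5803  0.0393 -3.5727] w 0.01058441042237219 q [-0.5969  0.583   0.2624  1.2472 -0.     -0.0208]
  shift [ 40.0904 -21.2457  -4.4779] roll -43.40539032213886
```

View pics/c2.png

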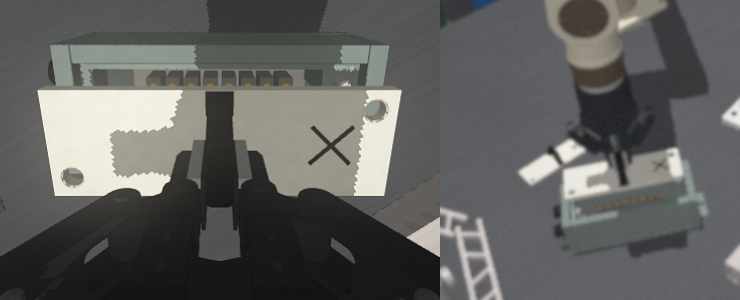

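Lifted level, with the cross visible and nothing else disturbed. I'll carry it over the plate.

>>> {"fn": "play_rows", "kwargs": {
  "motion": [
    {"fingers": 1, "translation": [0.4, -0.2, -1], "roll": 0},
    {"fingers": 1, "translation": [1.6, -0.9, -2.2], "roll": -2},
    {"fingers": 1, "translation": [3.6, -1.9, -3.4], "roll": -4},
    {"fingers": 1, "translation": [6, -3.2, -4.4], "roll": -7},
    {"fingers": 1, "translation": [9, -4.8, -4.4], "roll": -10},
    {"fingers": 1, "translation": [12, -6.4, -4.4], "roll": -13},
    {"fingers": 1, "translation": [15, -8, -4.4], "roll": -16},
    {"fingers": 1, "translation": [18, -9.5, -4.4], "roll": -19},
    {"fingers": 1, "translation": [21, -11.1, -4.4], "roll": -22},
    {"fingers": 1, "translation": [24, -12.7, -4.4], "roll": -25},
    {"fingers": 1, "translation": [27, -14.3, -4.4], "roll": -28},
    {"fingers": 1, "translation": [30, -15.9, -4.4], "roll": -32},
    {"fingers": 1, "translation": [33, -17.5, -4.4], "roll": -36},
    {"fingers": 1, "translation": [36, -19.1, -4.4], "roll": -39},
    {"fingers": 1, "translation": [38.2, -20.2, -4.4], "roll": -41},
    {"fingers": 1, "translation": [39.5, -20.9, -4.4], "roll": -43},
    {"fingers": 1, "translation": [40.1, -21.2, -4.4], "roll": -43.4},
    {"fingers": 1, "translation": [40.1, -21.2, -4.4], "roll": -43.4},
    {"fingers": 1, "translation": [40.1, -21.2, -4.4], "roll": -43.4}
  ]
}}

```text
clock: 6.12
eef_pos: [0.5746, 0.0882, 0.1886]
tool_rot: [0.64, 0.768, -0.0, 0.0]
ft_force: [-0.2, -0.3, -3.2]
grip_width: 0.0105
```

```bash
python3 - <<'E'
from go import *
go([.575,.0885,.0521],100.4)
W=cam('wrist');save(W,'w3')
S=cam('scene');save(S,'s3')
R=np.array([[np.cos(np.radians(10.4)),-np.sin(np.radians(10.4))],[np.sin(np.radians(10.4)),np.cos(np.radians(10.4))]])
pl=[np.r_[R@[x,y]+[.5425,.2655],.015] for x,y in((-.13,-.35),(.17,-.35),(.17,.11),(-.13,.11),(0,0))]
print(proj(W,pl),proj(W,[[.5425,.2655,.035]]))
cv2.imwrite('pics/c3.png',np.hstack([cv2.resize(W['pixels'],(440,330)),cv2.resize(S['pixels'][130:350,220:460],(360,330))])[...,::-1])
E
```

```text
t 6.1167 tcp [0.5746 0.0882 0.1886] yaw 100.3770406132359 tilt 0.0495474307920135 F [-0.2295 -0.2804 -3.1751] w 0.010511354864715387 q [ 0.1527  0.4298  0.1255  1.2666 -0.0009 -0.0284]
  shift [ 0.0341  0.0489 13.6487] roll -0.022959386764114242
[[112.8252  73.9449]
 [163.0582 380.6546]
 [589.4712 382.0348]
 [678.1096  72.0837]
 [512.6331 228.3469]] [[525.4243 233.781 ]]
```

View pics/c3.png

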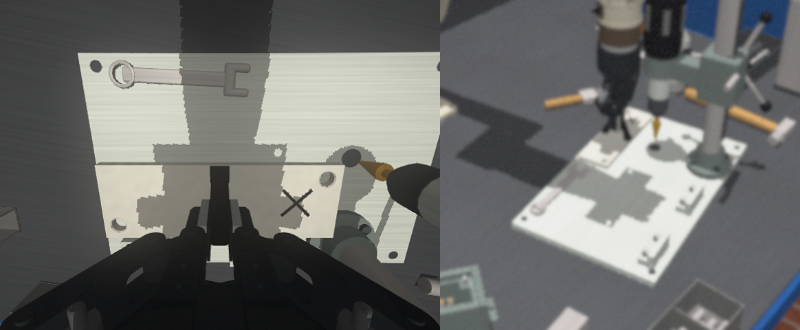

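The cover is level above the plate, with the wrench and drill clear. The bit tip is visible at wrist pixel ~(519,234). I'll lower gently.

>>> {"fn": "play_rows", "kwargs": {
  "motion": [
    {"fingers": 1, "translation": [0, 0, 1], "roll": 0},
    {"fingers": 1, "translation": [0, 0, 3], "roll": 0},
    {"fingers": 1, "translation": [0, 0, 5], "roll": 0},
    {"fingers": 1, "translation": [0, 0, 7], "roll": 0},
    {"fingers": 1, "translation": [0, 0, 9], "roll": 0},
    {"fingers": 1, "translation": [0, 0, 10.5], "roll": 0},
    {"fingers": 1, "translation": [0, 0, 11.5], "roll": 0},
    {"fingers": 1, "translation": [0, 0, 12.2], "roll": 0},
    {"fingers": 1, "translation": [0, 0, 12.6], "roll": 0},
    {"fingers": 1, "translation": [0, 0, 12.9], "roll": 0},
    {"fingers": 1, "translation": [0, 0, 13.1], "roll": 0},
    {"fingers": 1, "translation": [0, 0, 13.3], "roll": 0},
    {"fingers": 1, "translation": [0, 0, 13.4], "roll": 0},
    {"fingers": 1, "translation": [0, 0, 13.4], "roll": 0},
    {"fingers": 1, "translation": [0, 0, 13.4], "roll": 0}
  ]
}}

```text
clock: 7.47
eef_pos: [0.575, 0.0889, 0.0547]
tool_rot: [0.64, 0.768, 0.0, 0.0]
ft_force: [-0.4, 0.0, -3.3]
grip_width: 0.0107
```

>>> {"fn": "play_rows", "kwargs": {
  "motion": [
    {"fingers": 1, "translation": [0, 0, 0.05], "roll": 0},
    {"fingers": 1, "translation": [0, 0, 0.1], "roll": 0},
    {"fingers": 1, "translation": [0, 0, 0.15], "roll": 0},
    {"fingers": 1, "translation": [0, 0, 0.2], "roll": 0},
    {"fingers": 1, "translation": [0, 0, 0.2], "roll": 0}
  ]
}}

```text
clock: 7.88
eef_pos: [0.5747, 0.0888, 0.0522]
tool_rot: [0.64, 0.768, -0.0, -0.0]
ft_force: [0.3, 0.7, -2.7]
grip_width: 0.0103
```

>>> {"fn": "play_rows", "kwargs": {
  "motion": [
    {"fingers": 1, "translation": [0, 0, 0.05], "roll": 0},
    {"fingers": 1, "translation": [0, 0, 0.1], "roll": 0},
    {"fingers": 1, "translation": [0, 0, 0.1], "roll": 0}
  ]
}}

```text
clock: 8.13
eef_pos: [0.5747, 0.0888, 0.0521]
tool_rot: [0.64, 0.768, 0.0, 0.0]
ft_force: [-3.2, -0.2, 3.9]
grip_width: 0.0105
```

Contact: the force changed by about 7 N. I'll release with the jaws opening slowly, then rise.

>>> {"fn": "play_rows", "kwargs": {
  "motion": [
    {"fingers": 0.7, "translation": [0, 0, -0.05], "roll": 0},
    {"fingers": 0.4, "translation": [0, 0, -0.05], "roll": 0},
    {"fingers": 0, "translation": [0, 0, -0.05], "roll": 0},
    {"fingers": -0.3, "translation": [0, 0, -0.05], "roll": 0},
    {"fingers": -0.3, "translation": [0, 0, -0.05], "roll": 0},
    {"fingers": -0.3, "translation": [0, 0, -0.05], "roll": 0},
    {"fingers": -0.3, "translation": [0, 0, -0.5], "roll": 0},
    {"fingers": -0.3, "translation": [0, 0, -1.5], "roll": 0},
    {"fingers": -0.3, "translation": [0, 0, -3.5], "roll": 0},
    {"fingers": -0.3, "translation": [0, 0, -6], "roll": 0},
    {"fingers": -0.5, "translation": [0, 0, -9], "roll": 0},
    {"fingers": -1, "translation": [0, 0, -12], "roll": 0},
    {"fingers": -1, "translation": [0, 0, -15], "roll": 0},
    {"fingers": -1, "translation": [0, 0, -16], "roll": 0},
    {"fingers": -1, "translation": [0, 0, -16], "roll": 0}
  ]
}}

```text
clock: 9.38
eef_pos: [0.577, 0.0891, 0.2161]
tool_rot: [0.64, 0.768, 0.003, 0.003]
ft_force: [1.1, 0.7, 1.1]
grip_width: 0.085
```

```bash
cat > e.py <<'E'
from go import *
from m import quad
def hs(W): return cv2.cvtColor(W['pixels'],cv2.COLOR_RGB2HSV)
def brass(W,near,r=60):
    h=hs(W);m=((h[...,1]>90)&(h[...,0]>8)&(h[...,0]<30)&(h[...,2]>50)).astype(np.uint8)
    n,l,st,ce=cv2.connectedComponentsWithStats(m)
    out=[(st[k],ce[k],l==k) for k in range(1,n) if st[k][4]>15 and np.hypot(*(ce[k]-near))<r]
    return out
def tip(W,near):
    b=max(brass(W,near),key=lambda t:t[0][4]); ys,xs=np.nonzero(b[2]); P=np.c_[xs,ys].astype(float)
    vx,vy,x0,y0=cv2.fitLine(P.astype(np.float32),cv2.DIST_L2,0,.01,.01).ravel()
    d=np.array([vx,vy]); s=(P-[x0,y0])@d
    return np.array([x0,y0])+d*s.min(),np.array([x0,y0])+d*s.max(),b[0]
E
python3 - <<'E'
from e import *
go([.575,.0885,.0521],100.4)
W=cam('wrist');save(W,'w4')
t0=proj(W,[[.5425,.2655,.035]])[0];print('pred tip',t0)
for s,c,_ in brass(W,t0,90):print(s,c)
print(tip(W,t0))
x0,y0=int(t0[0]),int(t0[1])
a=cv2.resize(W['pixels'],(480,360)); b=W['pixels'][max(0,y0-60):y0+60,max(0,x0-50):x0+50]
cv2.imwrite('pics/c4.png',np.hstack([a,cv2.resize(b,(300,360),interpolation=cv2.INTER_CUBIC)])[...,::-1]);print(x0,y0,b.shape)
E
```

```text
t 9.3833 tcp [0.577  0.0891 0.2161] yaw 100.39239615218685 tilt 0.5031471360482398 F [1.0997 0.7245 1.1446] w 0.08504179605401621 q [ 0.1533  0.4139  0.1736  1.3218  0.     -0.0281]
  shift [-0.0226 -0.3561 16.3983] roll -0.007603847813157927
pred tip [508.2582 222.1994]
[506 222  42  26 595] [527.1613 232.4622]
(array([505.4567, 225.7594]), array([544.8605, 237.928 ]), array([506, 222,  42,  26, 595], dtype=int32))
508 222 (120, 100, 3)
```

View pics/c4.png

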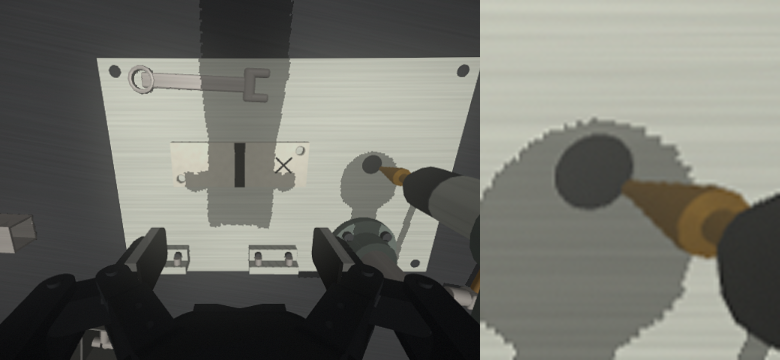

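The cover lies on the plate, released, with the wrench untouched. The bit tip is at about (505,223), with the plate's hole beside it at (493,219). I'll measure the cross and the bit tip in the same images.

```bash
cat >> e.py <<'E'
def cover(W,seed_c,half=(90,30)):
    "cover's outline by dark-edge-free approach: cross centre from dark strokes near predicted point"
def cross(W,p,r=12):
    x,y=np.round(p).astype(int); g=cv2.cvtColor(W['pixels'],cv2.COLOR_RGB2GRAY)[y-r:y+r+1,x-r:x+r+1]
    m=(g<np.median(g)*0.6).astype(np.uint8)
    n,l,st,ce=cv2.connectedComponentsWithStats(m); k=1+np.argmax(st[1:,4])
    s=st[k]; return np.array([x-r+s[0]+(s[2]-1)/2,y-r+s[1]+(s[3]-1)/2]),s,ce[k]+[x-r,y-r]
E
python3 - <<'E'
from e import *
go([.5873,.0199,.20],10.4)
S=cam('scene')
c=np.array([.5747,.0888]);e=np.array([-.1805,.9836])
for n in('wrist','wrist'):
    W=cam(n); print(bot.get_obs()['eef_pos'])
    t0=proj(W,[[.5425,.2655,.035]])[0]
    b=max(brass(W,t0,90),key=lambda t:t[0][4]);ys,xs=np.nonzero(b[2]);tp=np.array([xs.min()-.5,ys[xs<=xs.min()+1].mean()])
    print('tip px',tp,onplane(W,tp,.035))
    g=cv2.cvtColor(W['pixels'],cv2.COLOR_RGB2GRAY)
    h0=proj(W,[[.5425,.2655,.015]])[0].astype(int);print('hole pred',h0)
    x,y=h0;m=(g[y-25:y+25,x-30:x+14]<80).astype(np.uint8);n_,l,st,ce=cv2.connectedComponentsWithStats(m);k=1+np.argmax(st[1:,4]);print('hole',st[k],onplane(W,ce[k]+[x-30,y-25],.015))
    mp=proj(W,[np.r_[c+.058*e,.023]])[0];print('mark pred',mp)
    cc,s,ce=cross(W,mp,16);print(cc,s,ce,onplane(W,cc,.023),onplane(W,ce,.023))
    for q in((79,19),(-79,-19)): print('hole pred',proj(W,[np.r_[c+q[0]/1000*e+q[1]/1000*np.array([-e[1],e[0]]),.023]])[0])
mp=proj(S,[np.r_[c+.058*e,.023]])[0];print('scene',mp);cc,s,ce=cross(S,mp,7);print(cc,s,ce,onplane(S,cc,.023))
m=hs(S);m=(m[...,1]>45)&(m[...,0]<28)&(m[...,0]>8);ys,xs=np.nonzero(m[200:230,355:372]);print('scene brass bottom',ys.max()+200,xs[ys>ys.max()-4].mean()+355, onplane(S,[xs[ys>ys.max()-4].mean()+355,ys.max()+200.5],.035))
E
```

```text
t 9.4333 tcp [0.5758 0.0889 0.2133] yaw 100.39598768465359 tilt 0.25037666477806414 F [-0.5363 -0.2026 -0.5231] w 0.0853512359127455 q [ 0.1533  0.4161  0.1697  1.3201 -0.     -0.0282]
  shift [-6.9983 -0.1198  1.3344] roll 89.99598768465358
[0.5739 0.0886 0.21  ]
tip px [507.5 230. ] [[0.5454 0.2639 0.035 ]]
hole pred [499 222]
hole [ 16  15  28  25 531] [[0.5442 0.2649 0.015 ]]
mark pred [378.7331 224.274 ]
[377.5 225.5] [  3   7  24  22 126] [377.7381 226.0397] [[0.5657 0.1449 0.023 ]] [[0.5661 0.1453 0.023 ]]
hole pred [401.6016 205.0255]
hole pred [240.3829 242.7771]
[0.5736 0.0886 0.2094]
tip px [507.5 231.5] [[0.5454 0.2634 0.035 ]]
hole pred [499 224]
hole [ 16  15  28  24 526] [[0.5443 0.2647 0.015 ]]
mark pred [378.8541 225.7716]
[378. 227.] [  4   7  23  21 113] [378.0973 228.115 ] [[0.5656 0.1453 0.023 ]] [[0.5667 0.1457 0.023 ]]
hole pred [401.7731 206.489 ]
hole pred [240.1283 244.3146]
scene [345.1537 246.6819]
[340.5 251. ] [ 0  8  6  7 27] [340.1481 251.5185] [[0.5662 0.1204 0.023 ]]
scene brass bottom 221 363.42857142857144 [[0.5386 0.2744 0.035 ]]
```

The mark-to-bit vector is about (-21, +119) mm. Its direction of 100.1° matches the cover's yaw, and bit tip, plate hole and plate corners agree within about 3 mm. Next I'll turn the gripper over the plain end.

>>> {"fn": "play_rows", "kwargs": {
  "motion": [
    {"fingers": -1, "translation": [-0.6, 0, 0.2], "roll": 7},
    {"fingers": -1, "translation": [-1.2, 0, 0.4], "roll": 14},
    {"fingers": -1, "translation": [-1.8, 0, 0.6], "roll": 21},
    {"fingers": -1, "translation": [-2.4, 0, 0.8], "roll": 28},
    {"fingers": -1, "translation": [-3.0, 0, 1.0], "roll": 35},
    {"fingers": -1, "translation": [-3.6, 0, 1.0], "roll": 42},
    {"fingers": -1, "translation": [-4.2, 0, 1.0], "roll": 49},
    {"fingers": -1, "translation": [-4.8, 0, 1.0], "roll": 56},
    {"fingers": -1, "translation": [-5.4, 0, 1.0], "roll": 63},
    {"fingers": -1, "translation": [-6, 0, 1.0], "roll": 70},
    {"fingers": -1, "translation": [-6.6, 0, 1.0], "roll": 77},
    {"fingers": -0.75, "translation": [-7, 0, 1.0], "roll": 84},
    {"fingers": -0.65, "translation": [-7, 0, 1.0], "roll": 90},
    {"fingers": -0.65, "translation": [-7, 0, 1.0], "roll": 90},
    {"fingers": -0.65, "translation": [-7, 0, 1.0], "roll": 90},
    {"fingers": -0.65, "translation": [-7, 0, 1.0], "roll": 90}
  ]
}}

```text
clock: 10.92
eef_pos: [0.5868, 0.02, 0.2001]
tool_rot: [0.996, 0.092, -0.001, -0.0]
ft_force: [-0.1, -0.2, -0.1]
grip_width: 0.0708
```

```bash
python3 - <<'E'
from e import *
go([.588,.0195,.06],10.4)
W=cam('wrist');save(W,'w5')
c=np.array([.5747,.0888]);e=np.array([-.1805,.9836]);n=np.array([-e[1],e[0]])
print('pred corners -x end, hole',proj(W,[np.r_[c+x/1000*e+y/1000*n,.023] for x,y in((-90,30),(-90,-30),(-79,-19),(58,0),(0,0))]))
o=bot.get_obs();R=Ro.from_quat(o['tool_rot']).as_matrix();w=o['grip_width']
# where would tool points (x=+-w/2, y=+-11, z=tip) project
for z in(0,.007,.014): print(z,proj(W,[o['eef_pos']+R@np.array([s*w/2,y,z]) for s in(-1,1) for y in(-.011,.011)]).round(1).tolist())
cv2.imwrite('pics/c5.png',W['pixels'][...,::-1])
E
```

```text
t 10.9167 tcp [0.5868 0.02   0.2001] yaw 10.530350589191181 tilt 0.1282256104863349 F [-0.1014 -0.2151 -0.0576] w 0.07082416068830762 q [0.0341 0.4368 0.1668 1.303  0.0001 1.4211]
  shift [ 0.1382  0.0784 14.0097] roll 0.13035058919118114
pred corners -x end, hole [[288.675  246.9364]
 [350.7258 247.1486]
 [339.5801 236.1278]
 [320.2543  77.459 ]
 [320.0139 150.0565]]
0 [[235.4, 299.7], [239.0, 344.7], [401.7, 299.9], [398.1, 344.9]]
0.007 [[239.2, 292.7], [242.5, 336.0], [398.0, 292.9], [394.7, 336.2]]
0.014 [[242.7, 286.3], [245.7, 328.0], [394.5, 286.5], [391.5, 328.2]]
```

View pics/c5.png

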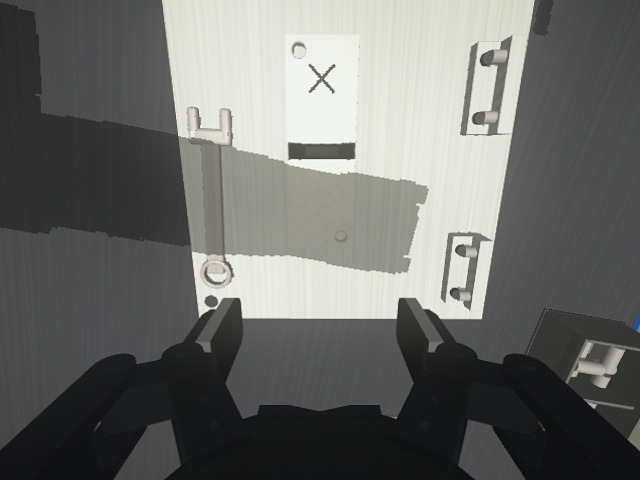

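The cross is at (322,78), the plain-end pin hole at (341,237) and the pads at x 241/399. The cover sits about 1 mm to the right of prediction, and at this opening the tips are only about 3 mm ahead of the TCP. I'll descend to TCP z ≈ 0.024 with +1.5 mm in x.

>>> {"fn": "play_rows", "kwargs": {
  "motion": [
    {"fingers": -0.65, "translation": [0.15, 0, 2], "roll": 0.1},
    {"fingers": -0.65, "translation": [0.15, 0, 5], "roll": 0.1},
    {"fingers": -0.65, "translation": [0.15, 0, 8], "roll": 0.1},
    {"fingers": -0.65, "translation": [0.15, 0, 11], "roll": 0.1},
    {"fingers": -0.65, "translation": [0.15, 0, 13.5], "roll": 0.1},
    {"fingers": -0.65, "translation": [0.15, 0, 15], "roll": 0.1},
    {"fingers": -0.65, "translation": [0.15, 0, 16], "roll": 0.1},
    {"fingers": -0.65, "translation": [0.15, 0, 16.6], "roll": 0.1},
    {"fingers": -0.65, "translation": [0.15, 0, 17], "roll": 0.1},
    {"fingers": -0.65, "translation": [0.15, 0, 17.3], "roll": 0.1},
    {"fingers": -0.65, "translation": [0.15, 0, 17.5], "roll": 0.1},
    {"fingers": -0.65, "translation": [0.15, 0, 17.5], "roll": 0.1},
    {"fingers": -0.65, "translation": [0.15, 0, 17.5], "roll": 0.1}
  ]
}}

```text
clock: 12.05
eef_pos: [0.5895, 0.0202, 0.0271]
tool_rot: [0.996, 0.09, 0.001, 0.0]
ft_force: [-0.7, 0.2, -0.9]
grip_width: 0.0706
```

>>> {"fn": "play_rows", "kwargs": {
  "motion": [
    {"fingers": -0.65, "translation": [-0.05, 0, 0.1], "roll": 0},
    {"fingers": -0.65, "translation": [-0.05, 0, 0.2], "roll": 0},
    {"fingers": -0.65, "translation": [-0.05, 0, 0.2], "roll": 0},
    {"fingers": -0.65, "translation": [-0.05, 0, 0.2], "roll": 0}
  ]
}}

```text
clock: 12.38
eef_pos: [0.5884, 0.0201, 0.0244]
tool_rot: [0.996, 0.09, 0.0, -0.0]
ft_force: [0.4, 0.1, 1.0]
grip_width: 0.0705
```

```bash
python3 - <<'E'
from e import *
go([.588,.0195,.024],10.4)
W=cam('wrist');cv2.imwrite('pics/c6.png',W['pixels'][200:440,120:520,::-1])
E
```

```text
t 12.3833 tcp [0.5884 0.0201 0.0244] yaw 10.29379888050844 tilt 0.007016042123878095 F [0.444  0.0727 0.9815] w 0.07045995818503584 q [ 0.0341  0.5922 -0.0711  0.9074  0.      1.4253]
  shift [-0.049   0.0519  0.0407] roll -0.10620111949157263
```

View pics/c6.png

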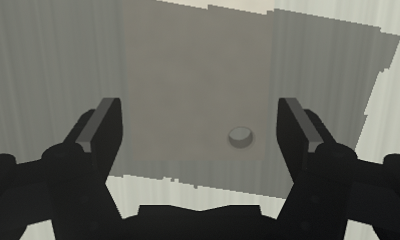

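The pads straddle the cover's plain end, with its edges (125..272) inside the pads (121..278). I'll close.

>>> {"fn": "play_rows", "kwargs": {
  "motion": [
    {"fingers": -0.5, "translation": [0, 0, 0], "roll": 0},
    {"fingers": -0.4, "translation": [0, 0, 0], "roll": 0},
    {"fingers": -0.3, "translation": [0, 0, 0], "roll": 0},
    {"fingers": 0, "translation": [0, 0, 0], "roll": 0},
    {"fingers": 1, "translation": [0, 0, 0], "roll": 0},
    {"fingers": 1, "translation": [0, 0, 0], "roll": 0},
    {"fingers": 1, "translation": [0, 0, 0], "roll": 0},
    {"fingers": 1, "translation": [0, 0, 0], "roll": 0}
  ]
}}

```text
clock: 13.1
eef_pos: [0.5884, 0.0201, 0.025]
tool_rot: [0.996, 0.09, 0.0, 0.0]
ft_force: [-2.2, 0.1, 5.7]
grip_width: 0.058
```

Gripped: the 58 mm reading is the 60 mm width less the same ~1.7 mm under-reading seen on the handle. Now the slide.

>>> {"fn": "play_rows", "kwargs": {
  "motion": [
    {"fingers": 1, "translation": [0, -0.3, 0], "roll": 0},
    {"fingers": 1, "translation": [0, -0.9, 0], "roll": 0},
    {"fingers": 1, "translation": [0, -1.7, 0], "roll": 0},
    {"fingers": 1, "translation": [0, -2.6, 0], "roll": 0},
    {"fingers": 1, "translation": [0, -3.5, 0], "roll": 0},
    {"fingers": 1, "translation": [0, -4.4, 0], "roll": 0},
    {"fingers": 1, "translation": [0, -5.3, 0], "roll": 0},
    {"fingers": 1, "translation": [0, -6.2, 0], "roll": 0},
    {"fingers": 1, "translation": [0, -7.0, 0], "roll": 0},
    {"fingers": 1, "translation": [0, -7.6, 0], "roll": 0},
    {"fingers": 1, "translation": [0, -8, 0], "roll": 0},
    {"fingers": 1, "translation": [0, -8, 0], "roll": 0},
    {"fingers": 1, "translation": [0, -8, 0], "roll": 0}
  ]
}}

```text
clock: 14.18
eef_pos: [0.5748, 0.099, 0.025]
tool_rot: [0.996, 0.09, 0.001, 0.0]
ft_force: [0.5, -1.8, 5.5]
grip_width: 0.0583
```

```bash
python3 - <<'E'
from e import *
go([.5671,.1393,.0245],10.4)
S=cam('scene');W=cam('wrist');T=cam('top');save(W,'w7');save(T,'t7');save(S,'s7')
a=cv2.resize(S['pixels'][170:270,310:430],(480,400),interpolation=2);b=cv2.resize(W['pixels'][:300],(320,150))
b=cv2.copyMakeBorder(b,0,250,0,0,0);cv2.imwrite('pics/c7.png',np.hstack([a,b])[...,::-1])
c=np.array([.5884,.0201])+.08*np.array([-.179,.984])+.07*np.array([-.1805,.9836]);print(c,'mark pred scene',proj(S,[np.r_[c+.058*np.array([-.1805,.9836]),.023]]))
E
```

```text
t 14.1833 tcp [0.5748 0.099  0.025 ] yaw 10.306922591417099 tilt 0.10125587471370735 F [ 0.5124 -1.8336  5.532 ] w 0.05826677292268228 q [ 0.1709  0.5817 -0.089   0.8984 -0.0005  1.5618]
  shift [-0.0389 -4.1007  0.046 ] roll -0.09307740858290003
[0.5614 0.1677] mark pred scene [[357.1229 233.0411]]
```

View pics/c7.png

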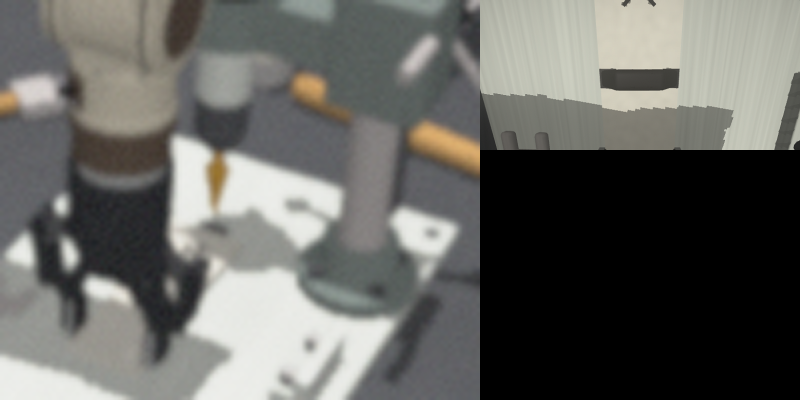

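The cover is flat and following the gripper, with its tip clear of the bit. The top of the wrist crop shows the lower arms of the cross at about (638,3), centred over the cover. I'll slide the remaining 4.1 cm.

>>> {"fn": "play_rows", "kwargs": {
  "motion": [
    {"fingers": 1, "translation": [0, -0.3, 0], "roll": 0},
    {"fingers": 1, "translation": [0, -0.8, 0], "roll": 0},
    {"fingers": 1, "translation": [0, -1.4, 0], "roll": 0},
    {"fingers": 1, "translation": [0, -2.0, 0], "roll": 0},
    {"fingers": 1, "translation": [0, -2.6, 0], "roll": 0},
    {"fingers": 1, "translation": [0, -3.2, 0], "roll": 0},
    {"fingers": 1, "translation": [0, -3.7, 0], "roll": 0},
    {"fingers": 1, "translation": [0, -4.0, 0], "roll": 0},
    {"fingers": 1, "translation": [0, -4.1, 0], "roll": 0},
    {"fingers": 1, "translation": [0, -4.1, 0], "roll": 0},
    {"fingers": 1, "translation": [0, -4.1, 0], "roll": 0}
  ]
}}

```text
clock: 15.25
eef_pos: [0.5675, 0.1386, 0.025]
tool_rot: [0.996, 0.09, 0.001, 0.001]
ft_force: [0.9, -4.3, 5.5]
grip_width: 0.0577
```

>>> {"fn": "play_rows", "kwargs": {
  "motion": [
    {"fingers": 0.1, "translation": [0, 0, 0], "roll": 0},
    {"fingers": -0.3, "translation": [0, 0, 0], "roll": 0},
    {"fingers": -0.5, "translation": [0, 0, 0], "roll": 0},
    {"fingers": -0.65, "translation": [0, 0, 0], "roll": 0},
    {"fingers": -0.65, "translation": [0, 0, 0], "roll": 0},
    {"fingers": -0.65, "translation": [0, 0, 0], "roll": 0},
    {"fingers": -0.65, "translation": [0, 0, -0.5], "roll": 0},
    {"fingers": -0.65, "translation": [0, 0, -1.5], "roll": 0},
    {"fingers": -0.65, "translation": [0, 0, -3], "roll": 0},
    {"fingers": -0.65, "translation": [0, 2, -5], "roll": 0},
    {"fingers": -0.65, "translation": [0, 5, -7], "roll": 0},
    {"fingers": -0.65, "translation": [0, 8, -10], "roll": 0},
    {"fingers": -0.65, "translation": [0, 10, -13], "roll": 0},
    {"fingers": -0.65, "translation": [0, 10, -16], "roll": 0},
    {"fingers": -0.65, "translation": [0, 10, -18], "roll": 0},
    {"fingers": -0.65, "translation": [0, 10, -18], "roll": 0},
    {"fingers": -0.65, "translation": [0, 10, -18], "roll": 0},
    {"fingers": -0.65, "translation": [0, 10, -18], "roll": 0}
  ]
}}

```text
clock: 16.75
eef_pos: [0.5842, 0.0409, 0.2042]
tool_rot: [0.996, 0.09, -0.0, -0.0]
ft_force: [-0.2, -0.1, -0.7]
grip_width: 0.0708
```

```bash
python3 - <<'E'
from e import *
go([.5671,.1393,.0245],10.4)
S=cam('scene');W=cam('wrist');save(W,'w8');save(S,'s8')
for c in(S,W): print(proj(c,[[.5445,.265,.023],[.5445,.265,.035]]))
a=cv2.resize(S['pixels'][170:270,310:430],(480,400),interpolation=2);b=cv2.resize(W['pixels'],(320,240))
b=cv2.copyMakeBorder(b,0,160,0,0,0);cv2.imwrite('pics/c8.png',np.hstack([a,b])[...,::-1])
E
```

```text
t 16.75 tcp [0.5842 0.0409 0.2042] yaw 10.299729593738741 tilt 0.021935812480436526 F [-0.2356 -0.1379 -0.7431] w 0.07082507342654618 q [0.0698 0.4302 0.1675 1.3084 0.0001 1.4608]
  shift [ 0.0829 -9.9884 17.9732] roll -0.10027040626124517
[[362.9637 226.4982]
 [363.1936 223.5008]]
[[321.2951 -69.6672]
 [321.3533 -80.1592]]
```

View pics/c8.png

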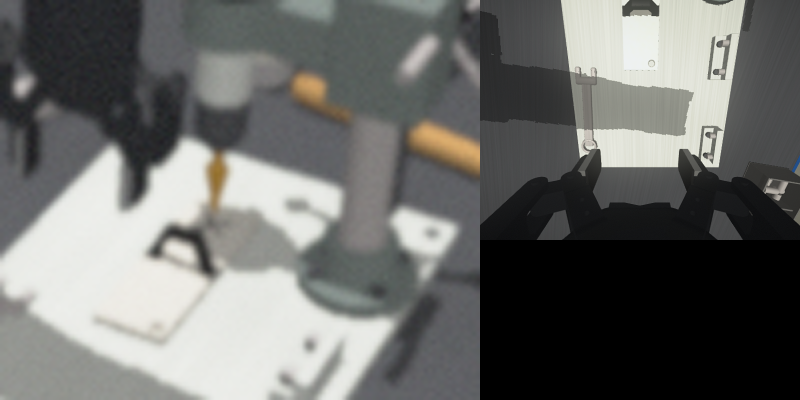

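In the scene view the cross is at about (363,225.5) against a predicted (363,226.5) under the tip. I'll turn the wrist to see the cross and tip together for a precise check.

>>> {"fn": "play_rows", "kwargs": {
  "motion": [
    {"fingers": -0.65, "translation": [0, -0.4, 0], "roll": -7},
    {"fingers": -0.65, "translation": [0, -0.8, 0], "roll": -14},
    {"fingers": -0.65, "translation": [0, -1.2, 0], "roll": -21},
    {"fingers": -0.65, "translation": [0, -1.6, 0], "roll": -28},
    {"fingers": -0.65, "translation": [0, -2, 0], "roll": -35},
    {"fingers": -0.65, "translation": [0, -2.4, 0], "roll": -42},
    {"fingers": -0.65, "translation": [0, -2.8, 0], "roll": -49},
    {"fingers": -0.65, "translation": [0, -3.2, 0], "roll": -56},
    {"fingers": -0.65, "translation": [0, -3.6, 0], "roll": -63},
    {"fingers": -0.65, "translation": [0, -4, 0], "roll": -70},
    {"fingers": -0.65, "translation": [0, -4.4, 0], "roll": -77},
    {"fingers": -0.65, "translation": [0, -4.8, 0], "roll": -84},
    {"fingers": -0.65, "translation": [0, -4.8, 0], "roll": -90},
    {"fingers": -0.65, "translation": [0, -4.8, 0], "roll": -90},
    {"fingers": -0.65, "translation": [0, -4.8, 0], "roll": -90},
    {"fingers": -0.65, "translation": [0, -4.8, 0], "roll": -90}
  ]
}}

```text
clock: 18.18
eef_pos: [0.5756, 0.088, 0.2035]
tool_rot: [0.642, 0.767, -0.001, -0.001]
ft_force: [0.2, 0.4, 0.7]
grip_width: 0.0704
```

```bash
python3 - <<'E'
from e import *
go([.5671,.1393,.0245],10.4)
W=cam('wrist');save(W,'w9')
p=proj(W,[[.5445,.265,.023],[.5445,.265,.035]]);print(p)
t0=p[1]
b=max(brass(W,t0,90),key=lambda t:t[0][4]);ys,xs=np.nonzero(b[2]);tp=np.array([xs.min()-.5,ys[xs<=xs.min()+1].mean()])
print('tip',tp,onplane(W,tp,.035),'pt below tip px',proj(W,[onplane(W,tp,.035)[0]-[0,0,.012]]))
x,y=p[0].astype(int);cv2.imwrite('pics/c9.png',cv2.resize(W['pixels'][y-50:y+50,x-70:x+50],(720,600),interpolation=cv2.INTER_CUBIC)[...,::-1]);print('origin',x-70,y-50)
E
```

```text
t 18.1833 tcp [0.5756 0.088  0.2035] yaw 100.17882435649597 tilt 0.09494844425667187 F [0.1509 0.4017 0.7392] w 0.07041224458502829 q [ 0.1518  0.425   0.1574  1.3049 -0.     -0.0259]
  shift [ 5.1948  0.0963 17.8963] roll 89.77882435649596
[[507.6966 227.1163]
 [514.8282 230.1548]]
tip [513.5    230.7778] [[0.5453 0.264  0.035 ]] pt below tip px [[506.4213 227.7183]]
origin 437 177
```

View pics/c9.png

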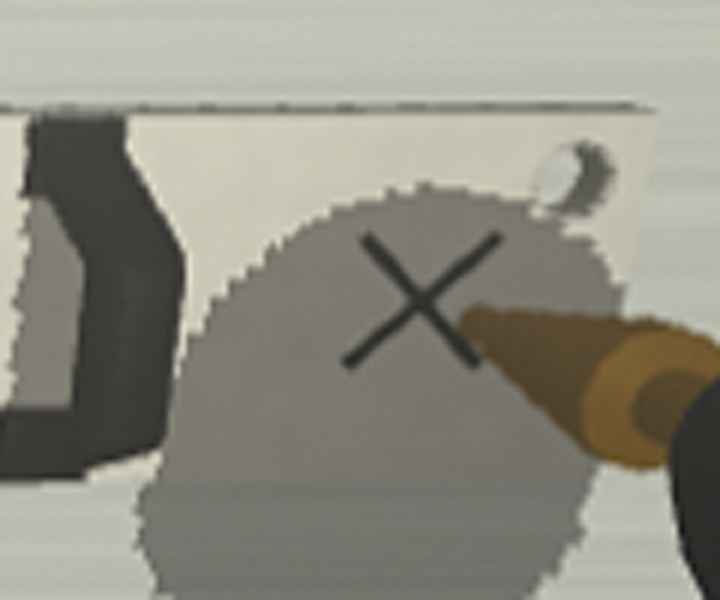

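The cross centre is at (507.1,227.1). The point below the tip projects to about (506.4,227), so the error is about 1 mm. The cover is flat and released, and the arm is clear. Handing in.

```bash
python3 -c "
from h import *
o=bot.get_obs();print(o['clock'],o['ft_force'])
print(bot.job_done())"
```

```text
18.2333 [-0.3462546  -0.11345954 -0.52046732]
the job is handed in; nothing more can be done
None
```

The job is handed in at 18.2 s of the 56 s allowed: the cover lies flat and released on the drill plate, with its cross under the bit.

- **Moves:** I lifted the cover off its pins by the handle and set it on the plate with the cross about 120 mm from the bit. After letting go, I took it again by the plain end and slid it 121 mm along the plate.
- **Last checks:** The wrist view put the cross about 1 mm from the point below the tip, within the 5 mm limit. The scene view agreed to about 1 pixel. The fingers were open and clear, and the wrist force was about zero.
- **Disagreements:** Wrist, plate-corner and plate-hole estimates of the bit's position differed by up to about 3 mm. One automatic reading of the bit and one of the cross in the coarse scene image were off by 10 mm or more, so I did not use them. I relied on the wrist view, which shows cross and tip together.
- **Not measured:** I did not re-measure the box or the loose tools, tube and bottle at the end. The pictures I viewed showed nothing disturbed, but not all of them were in the last views.

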